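# Vial rack past the spring gate

### The job

Push the white vial rack along the chute, past the yellow spring gate, until it is fully home against the red end stop. While it passes, hold the gate sunk below the chute floor by pressing the long blue pedal with one fingertip and push the rack from behind with the other; the gate must not be rammed by the rack or rise under it. Do not lift or carry the rack; afterwards take the hand away so that the gate springs shut behind the rack, and leave the other things on the counter where they are.

Things in the scene. Friction and masses are not known exactly. Their poses are not given: they have to be found in the camera images.
- chute: Fixed loading chute. Origin on the counter right below the gate; +x = travel direction, towards the red end stop; z up; pedal on the -y side. Channel floor 75 mm above the counter, x = -171 to +125 mm, 68 mm wide (y = -34 to +34), walls 5 mm thick with tops 95 mm above the counter, open at the rear. Grey base plate x -188 to +148, y -130 to +70, 6 mm thick; hinge brackets at y = +58, 67 mm high.
- rack: Loose white block of vials with green, orange and blue caps, 80 mm long (x, along the chute), 62 mm wide, 40 mm high over the caps (the white block itself 26 mm high), 180 to 350 g. Origin in the centre of its underside; its x axis points along the chute's travel direction. It starts in the channel before the gate.
- gate (a joint): Angle of the gate lever, rad. 0 = shut: the yellow blade stands out of a slot in the channel floor and blocks the rack. From 0.20 on the blade is below the floor and the rack can pass; hard stop at 0.29. A spring shuts it when let go. The hinge runs along the chute's x at y = +55 mm, 60 mm above the counter: pressing the pedal down opens it, the rack cannot push it open.
- pedal (a point): Centre of the top face of the blue pedal, a plate 240 (along the chute) x 65 x 6 mm rigid with the gate, at chute x = -185 to +55: a fingertip can slide along it while pressing. Shut: y = -78 mm, 116 mm above the counter, outer edge tilted up 0.24 rad. At 0.20 rad: 89 mm high. At 0.24 rad: level, y -55 to -120, 83 mm high. At the stop: 76 mm. About 4 to 7 N hold it down.
- gate_line (a point): Point fixed to the chute in the middle of the channel floor at the gate (chute x = 0, y = 0, 75 mm above the counter). The slot here is 12 mm wide; the blade is 6 mm thick and, when shut, stands 7 mm above the floor on the hinge side and 19 mm on the pedal side.
- home (a point): Point fixed to the chute on the channel floor where the rack's origin lies when the rack is fully home against the red end stop (chute x = +75 mm, y = 0). The stop's face is at chute x = +115 mm, its top 103 mm above the counter.
- wipes_tub: Bystander, leave alone: white jar of wipes, 80 mm across, 110 mm high. Origin at its underside or along its handle.
- amber_bottle: Bystander, leave alone: brown bottle, 48 mm across, 100 mm high. Origin at its underside or along its handle.
- beaker: Bystander, leave alone: white beaker, 64 mm across, 75 mm high. Origin at its underside or along its handle.
- scrub_brush: Bystander, leave alone: hand brush with a green handle, 150 mm long, lying. Origin at its underside or along its handle.
- mixing_spatula: Bystander, leave alone: spatula with a blue handle, 160 mm long, lying. Origin at its underside or along its handle.
- burr_tray: Bystander, leave alone: steel tray 120 x 85 x 22 mm. Origin at its underside or along its handle.
- spare_vial_jar: Bystander, leave alone: clear jar with an orange lid, 52 mm across, 60 mm high. Origin at its underside or along its handle.

How it is judged:
By the outcome, as a careful person would: the job done as asked, in the order asked, and still so for the second after the job is handed in, with the robot touching nothing.
It also fails if it takes over 38 s, if anything falls off the work surface, if the arm or the gripper's body presses on something with over 40 N, if the wrist force passes 120 N, or if a joint passes its speed limit or range.

### The arm

A 6-joint arm with a two-finger parallel gripper is mounted at the origin on the work surface. World frame = base frame: x ahead of the robot, y to its left, z up, the work surface at z = 0. Lengths are in m, angles in degrees, forces in N, time in s.
With the tool pointing down it reaches from about 0.4 to 0.825 m from the base axis. Payload 7 kg.
Tool frame: the origin (TCP) lies midway between the tips of the shut fingers; the grasp point (between the pads) lies 19 mm behind it; z points along the fingers, y is the direction in which the jaws open and shut (so a half turn about z gives the same grasp; the last joint's range is limited). The gripper opens to 88 mm and grips with 3 to 60 N. Pads are 19 mm wide; open, the fingers measure 130 mm over their backs; the gripper's body (78 mm by 193 mm) begins 47 mm behind the grasp point.
Start: joints at [-56.144, 20.546, 0.682, 0, -70.136, -16.507], TCP at [0.201, -0.644, 0.227] pointing down, gripper open.
Joint ranges: [-176.03, 176.03], [-82.01, 121.73], [-58.28, 71.71], [-173.87, 95.51], [-174.79, -0.11], [-173.66, 173.66]. Speed limits (degrees/s): [136.94, 136.94, 172.46, 180, 180, 180].

### API

Orientations are given as a 3x3 rotation matrix whose columns are the frame's x, y, z axes.
In Python, from rig import robot gives the robot as it stands. Calls block until the motion is done:
- robot.goto(position, orientation): joint-space move of the TCP to a pose.
- robot.servo_line(position, ori=None, speed=0.15): straight line of the TCP; ori=None keeps the orientation; speed is the mean speed in m/s.
- robot.movej(angles): joint-space move.
- robot.move_gripper(opening): opening from 0.0 (shut) to 1.0 (fully open); the grip force is fixed at half the most; returns when the fingers have stopped.
- robot.dwell(seconds).
- robot.ik(position, orientation): joint angles nearest the present ones, or None.
- robot.grab_frame(name): name is "scene" or "top"; returns (picture, depth): 420x560x3 uint8, red, green, blue; 420x560 float32, m along the optical axis (not along the pixel's ray), 0 where there is no reading.
- robot.camera_info(name): a dict with "vfov" (degrees; the focal length in pixels is half the picture's height over the tangent of half this angle, whatever the lens; pixels are square), "cx", "cy" (the principal point, pixels), "k1" (the pictures are not rectified: a ray, as slopes to the right and down, at radius r is drawn at 1 + k1 r^2 times it, then the intrinsics apply), "view" (4x4, takes a point from world to camera coordinates). Camera axes: x right, y down, z forward; pixel columns grow to the right and rows downward; lengths in m; the calibration is good to about 2 mm. A picture is of the moment at which its call begins. camera_info takes no time and is no camera call.
A pose or a line that the arm cannot do raises robot.Unreachable and nothing moves.
- robot.job_done(): hands the job in, once; it reports no verdict.
Readings, each from a call of its own:
- robot.read_t(): time.
- robot.read_qpos(): joint angles.
- robot.read_qvel(): joint speeds.
- robot.read_effort(): joint torques, N m.
- robot.read_position(): TCP position.
- robot.read_tcp_rot(): TCP orientation.
- robot.read_force(): force on the tool from outside, world axes, zero at the start.
- robot.read_ft_torque(): the same for the moment, N m.
- robot.read_grip_width(): opening from 0.0 (shut) to 1.0 (fully open).
Only numpy, scipy, OpenCV 4.12 (cv2) and the standard library are available. Lean on these libraries where they do the work, as an engineer would, in place of code of your own. Each camera call takes 0.05 s, during which the arm holds its last target.

## Working session

There is one attempt and no reset: what is moved stays moved. The work goes in short steps, each a Python script; the robot and the scene stay as the last script left them, time stands still between calls to the robot, and variables do not carry over. Pictures are saved under pics/ and viewed, and the job is handed in when it is done.

```bash
ls; mkdir -p pics; python3 - <<'E'
from rig import robot
import cv2, numpy as np
for n in ("scene","top"):
    im,d=robot.grab_frame(n)
    cv2.imwrite(f"pics/{n}0.png",im[:,:,::-1]); np.save(f"{n}0_d.npy",d); np.save(f"{n}0_i.npy",im)
    c=robot.camera_info(n); print(n,c)
print(robot.read_t(),robot.read_position(),robot.read_tcp_rot())
E
```

```text
pics
scene {'vfov': 47.07011735298349, 'cx': 286.7045556227171, 'cy': 202.46048100839462, 'k1': -0.15597627095999947, 'view': array([[-0.37657525,  0.92637867,  0.00369203,  0.22044297],
       [ 0.74724155,  0.30610639, -0.58985502, -0.3631183 ],
       [-0.54755926, -0.21936597, -0.80750073,  1.57956305],
       [ 0.        ,  0.        ,  0.        ,  1.        ]])}
top {'vfov': 42.540488108514374, 'cx': 283.5553638819466, 'cy': 214.3015936570329, 'k1': -0.06504132419860448, 'view': array([[ 0.00261943, -0.99999241, -0.00288548, -0.00382492],
       [-0.98746412, -0.00213119, -0.15782923,  0.56180521],
       [ 0.15782188,  0.00326273, -0.98746221,  1.26038812],
       [ 0.        ,  0.        ,  0.        ,  1.        ]])}
0.1 [ 0.20113147 -0.64388361  0.22573163] [[-9.54528677e-01 -2.98118528e-01 -5.89656522e-04]
 [-2.98119071e-01  9.54527708e-01  1.36927660e-03]
 [ 1.54636763e-04  1.48280164e-03 -9.99998889e-01]]
```

View pics/scene0.png

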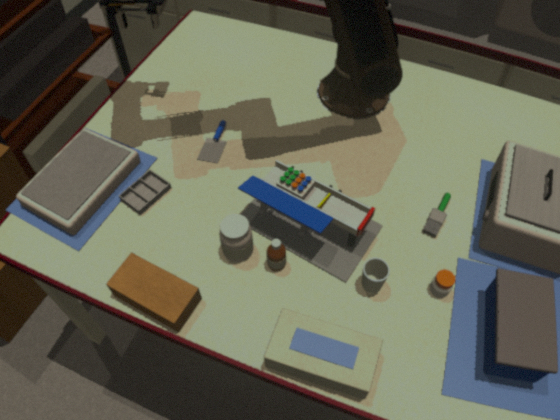

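View pics/top0.png

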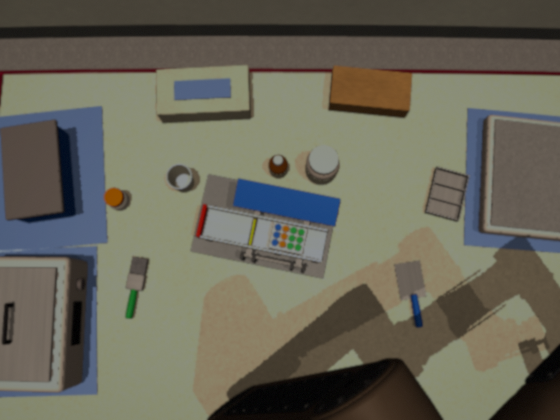

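The chute lies roughly across the view, with its travel direction about world +y and the pedal on the far side (+x). The red stop is at top (202,221), the yellow blade at (253,232), the rack at about (289,237) and the blue pedal at (287,202). Next I'll measure them.

```bash
cat > h.py <<'E'
import numpy as np, cv2
class C(): pass
def cam(info):
    c=C(); f=210/np.tan(np.radians(info['vfov']/2)); c.K=np.array([[f,0,info['cx']],[0,f,info['cy']],[0,0,1.]])
    c.k=np.array([info['k1'],0,0,0.]); c.R=info['view'][:3,:3]; c.t=info['view'][:3,3]; return c
def slopes(c,uv):
    return cv2.undistortPoints(np.asarray(uv,float).reshape(-1,1,2),c.K,c.k).reshape(-1,2)
def deproj(c,uv,d):
    s=slopes(c,uv); p=np.c_[s,np.ones(len(s))]*np.asarray(d).reshape(-1,1)
    return (p-c.t)@c.R
def plane(c,uv,z):
    s=slopes(c,uv); r=np.c_[s,np.ones(len(s))]@c.R; o=-c.R.T@c.t
    return o+r*((z-o[2])/r[:,2])[:,None]
def proj(c,P):
    return cv2.projectPoints(np.asarray(P,float).reshape(-1,1,3),cv2.Rodrigues(c.R)[0],c.t,c.K,c.k)[0].reshape(-1,2)
def cloud(c,d):
    v,u=np.mgrid[:420,:560]; P=deproj(c,np.c_[u.ravel(),v.ravel()],d.ravel()).reshape(420,560,3); P[d==0]=np.nan; return P
E
python3 - <<'E'
from rig import robot
from h import *
for n in ("top","scene"):
    c=cam(robot.camera_info(n)); im=np.load(n+"0_i.npy"); d=np.load(n+"0_d.npy"); P=cloud(c,d)
    hsv=cv2.cvtColor(im,cv2.COLOR_RGB2HSV); H,S,V=cv2.split(hsv)
    roi=np.zeros((420,560),bool)
    if n=="top": roi[165:280,185:350]=1
    else: roi[150:275,225:390]=1
    for nm,m in dict(blue=(H>100)&(H<130)&(S>150),red=((H<6)|(H>174))&(S>160)&(V>80),yel=(H>22)&(H<33)&(S>140)&(V>90)).items():
        m=(m&roi).astype(np.uint8)
        k,l,st,ce=cv2.connectedComponentsWithStats(m)
        i=1+np.argmax(st[1:,4]); mm=(l==i)&np.isfinite(P[:,:,2]); Q=P[mm]
        print(n,nm,st[i],"mean",Q.mean(0).round(4),"z pct",np.percentile(Q[:,2],[2,25,50,75,98]).round(4), "rect",cv2.minAreaRect(Q[:,:2].astype(np.float32)*1000))
    if n=="top":
        x=cv2.resize(im[160:285,180:355],None,fx=4.5,fy=4.5,interpolation=cv2.INTER_CUBIC); cv2.imwrite("pics/topz.png",x[:,:,::-1])
    else:
        x=cv2.resize(im[150:275,225:390],None,fx=4.5,fy=4.5,interpolation=cv2.INTER_CUBIC); cv2.imwrite("pics/scenez.png",x[:,:,::-1])
E
```

```text
top blue [ 234  180  105   45 2720] mean [ 0.5785 -0.0085  0.1176] z pct [0.1085 0.1139 0.1176 0.1213 0.1268] rect ((578.4678344726562, -7.872947692871094), (236.33229064941406, 60.43925476074219), 78.54045104980469)
top red [196 205  11  32 138] mean [0.5381 0.1876 0.1038] z pct [0.0975 0.1019 0.104  0.1059 0.1092] rect ((537.466552734375, 188.0841064453125), (8.86313533782959, 74.21127319335938), 79.0325927734375)
top yel [249 219   7  26  67] mean [0.5148 0.0705 0.0863] z pct [0.0782 0.0836 0.087  0.0894 0.0935] rect ((514.6025390625, 70.76734924316406), (5.978374004364014, 59.59593963623047), 78.08101654052734)
scene blue [ 240  177   92   56 1661] mean [ 0.5832 -0.003   0.1161] z pct [0.1076 0.1125 0.1162 0.1198 0.1243] rect ((581.947021484375, -7.866310119628906), (236.79190063476562, 62.0020866394043), 78.70928955078125)
scene red [358 208  16  22  95] mean [0.5423 0.1884 0.1017] z pct [0.0968 0.1006 0.1019 0.1028 0.1059] rect ((539.1759643554688, 188.21934509277344), (11.761855125427246, 76.13674926757812), 82.70655822753906)
scene yel [318 193  13  14  44] mean [0.511  0.072  0.0831] z pct [0.0755 0.0805 0.0834 0.0862 0.0908] rect ((513.8413696289062, 71.72551727294922), (6.237332344055176, 59.85528564453125), 80.97322845458984)
```

View pics/topz.png

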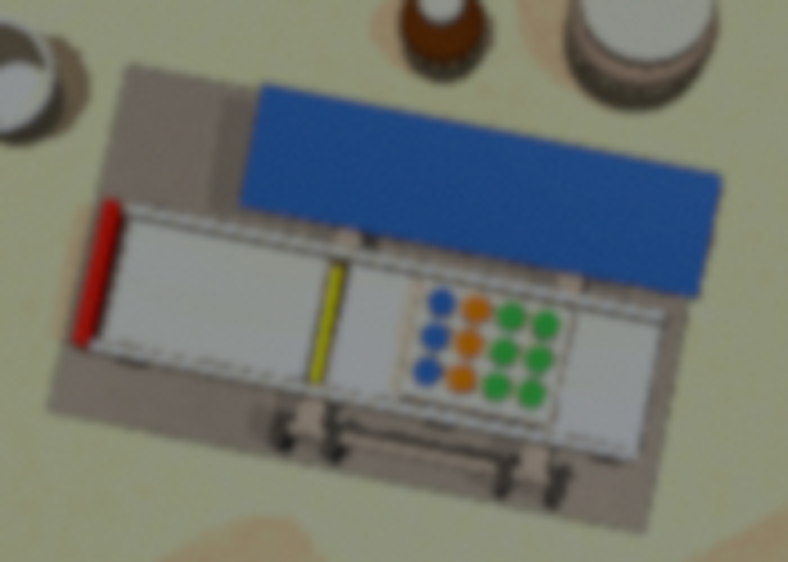

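View pics/scenez.png

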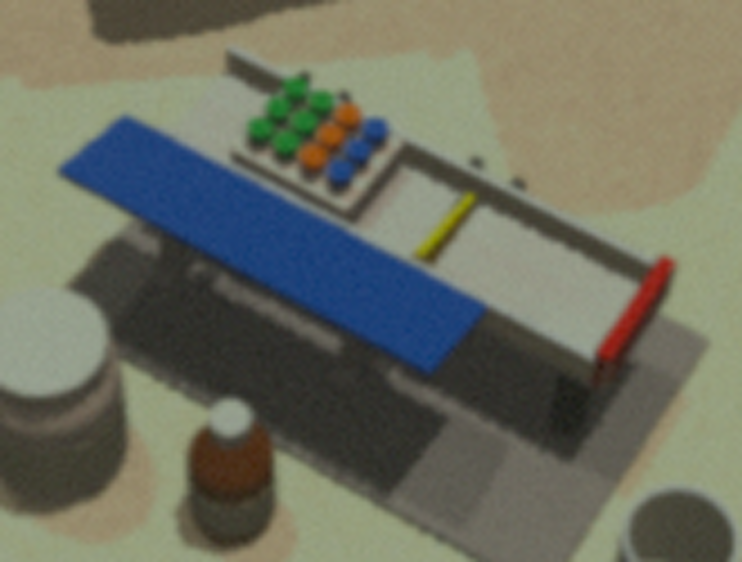

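```bash
cat >> h.py <<'E'
a=np.radians(78.6); O=np.array([0.515,0.0708,0]); ex=np.array([np.cos(a),np.sin(a),0]); ey=np.array([-np.sin(a),np.cos(a),0]); ez=np.array([0,0,1.])
Rc=np.c_[ex,ey,ez]
def toC(p): return (np.asarray(p)-O)@Rc
def toW(p): return O+np.asarray(p)@Rc.T
def rackpos(c,im,d):
    P=cloud(c,d); Q=toC(P); H,S,V=cv2.split(cv2.cvtColor(im,cv2.COLOR_RGB2HSV))
    inch=(abs(Q[...,1])<.033)&(Q[...,0]>-.175)&(Q[...,0]<.112)&(Q[...,2]>.1)
    m=inch&(S>110)&(V>60)
    v,u=np.nonzero(m); q=toC(plane(c,np.c_[u,v],.115))
    w=inch&(Q[...,2]>.095); b=Q[w]
    return q, b
E
python3 - <<'E'
from rig import robot
from h import *
for n in ("top","scene"):
    c=cam(robot.camera_info(n)); im=np.load(n+"0_i.npy"); d=np.load(n+"0_d.npy")
    q,b=rackpos(c,im,d)
    print(n,len(q),"caps min/max",np.percentile(q,[1,99],axis=0).round(4)[:,:2],"depth pts", np.percentile(b,[1,99],axis=0).round(4))
    Q=toC(cloud(c,d))
    # bystanders near the pedal, in chute frame
    m=(Q[...,2]>.03)&(Q[...,1]<-.125)&(Q[...,1]>-.3)&(abs(Q[...,0]+.05)<.2)
    k,l,st,ce=cv2.connectedComponentsWithStats(m.astype(np.uint8))
    for i in range(1,k):
        if st[i,4]>50: print("  obj",st[i],np.percentile(Q[l==i],[1,99],axis=0).round(3).tolist())
ori=None
for s in (1,-1):
    R=np.c_[-s*ex*-1*1, s*ey*-1, -ez]; print(s,np.linalg.det(R))
    for p in ((-.14,-.046,.16),(-.14,-.046,.081),(.0255,-.046,.081),(.0255,-.046,.2)):
        print(p,toW(p).round(3),robot.ik(toW(p),R))
E
```

```text
top 280 caps min/max [[-0.1158 -0.0233]
 [-0.053   0.0223]] depth pts [[-0.1234 -0.0297  0.1002]
 [-0.0454  0.0306  0.1209]]
  obj [217 102  34  15 386] [[0.073, -0.3, 0.031], [0.149, -0.274, 0.077]]
  obj [ 305  145   34   39 1023] [[-0.166, -0.228, 0.035], [-0.092, -0.157, 0.117]]
  obj [268 155  20  22 354] [[-0.048, -0.196, 0.033], [-0.002, -0.152, 0.105]]
scene 296 caps min/max [[-0.1161 -0.0269]
 [-0.0519  0.0224]] depth pts [[-0.1229 -0.0318  0.1001]
 [-0.0469  0.0244  0.1171]]
  obj [ 219  214   34   44 1193] [[-0.162, -0.239, 0.032], [-0.09, -0.167, 0.112]]
  obj [266 239  20  28 426] [[-0.045, -0.202, 0.031], [-0.001, -0.163, 0.101]]
  obj [282 308  35  20 251] [[0.074, -0.3, 0.064], [0.15, -0.276, 0.074]]
1 1.0
(-0.14, -0.046, 0.16) [ 0.532 -0.076  0.16 ] [ 12.82164726  10.82884213 -22.04621365   0.         -57.12494422
 155.77835274]
(-0.14, -0.046, 0.081) [ 0.532 -0.076  0.081] [ 12.82164726  15.94282149 -27.4036999    0.         -46.65347861
 155.77835274]
(0.0255, -0.046, 0.081) [0.565 0.087 0.081] [ 28.32326685  18.7512831  -23.11894583   0.         -48.12977107
 140.27673315]
(0.0255, -0.046, 0.2) [0.565 0.087 0.2  ] [ 28.32326685  11.98468728 -14.84566427   0.         -63.16964846
 140.27673315]
-1 1.0
(-0.14, -0.046, 0.16) [ 0.532 -0.076  0.16 ] [ 12.82164726  10.82884213 -22.04621365   0.         -57.12494422
 -24.22164726]
(-0.14, -0.046, 0.081) [ 0.532 -0.076  0.081] [ 12.82164726  15.94282149 -27.4036999    0.         -46.65347861
 -24.22164726]
(0.0255, -0.046, 0.081) [0.565 0.087 0.081] [ 28.32326685  18.7512831  -23.11894583   0.         -48.12977107
 -39.72326685]
(0.0255, -0.046, 0.2) [0.565 0.087 0.2  ] [ 28.32326685  11.98468728 -14.84566427   0.         -63.16964846
 -39.72326685]
```

The chute pose agrees to within about 2 mm from the pedal, blade and stop: origin (0.515, 0.071), angle 78.6°. The rack origin is at chute x ≈ -0.084, so its rear face is at -0.124. I'll set the finger gap and go above the start point.

```bash
cat >> h.py <<'E'
RT=np.c_[-ex,ey,-ez]
def snap(robot,name):
    for n in ("top","scene"):
        im,d=robot.grab_frame(n); np.save(f"{n}_{name}_i.npy",im); np.save(f"{n}_{name}_d.npy",d)
        x=im[120:300,170:370] if n=="top" else im[110:290,210:410]
        cv2.imwrite(f"pics/{n}_{name}.png",cv2.resize(x,None,fx=3.3,fy=3.3,interpolation=cv2.INTER_CUBIC)[:,:,::-1])
E
python3 - <<'E'
from rig import robot
from h import *
robot.move_gripper(0.8)
robot.goto(toW((-.148,-.046,.20)),RT)
robot.servo_line(toW((-.148,-.046,.135)),speed=.1)
print(robot.read_t(),toC(robot.read_position()),robot.read_tcp_rot().round(3),robot.read_grip_width(),robot.read_force())
snap(robot,"a")
E
```

```text
3.7833 [-0.1480275  -0.04643229  0.13546662] [[-0.198 -0.98   0.001]
 [-0.98   0.198 -0.   ]
 [-0.    -0.001 -1.   ]] 0.8002379488976629 [ 0.45099621 -0.17708634  0.36552655]
```

View pics/scene_a.png

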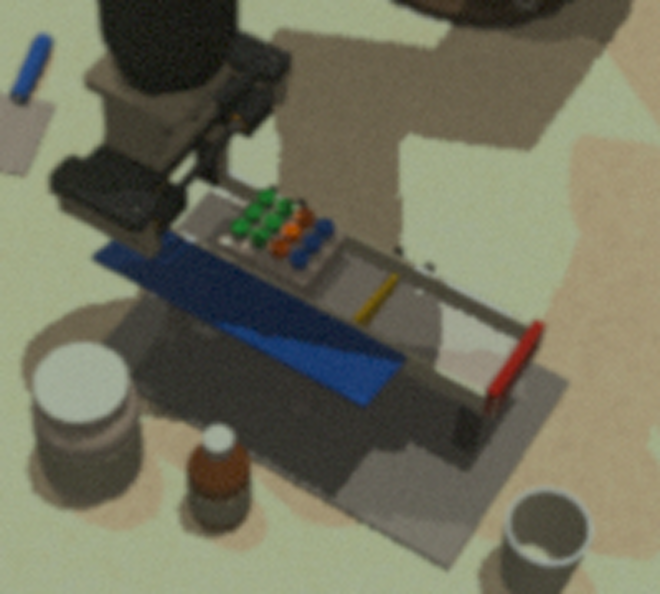

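View pics/top_a.png

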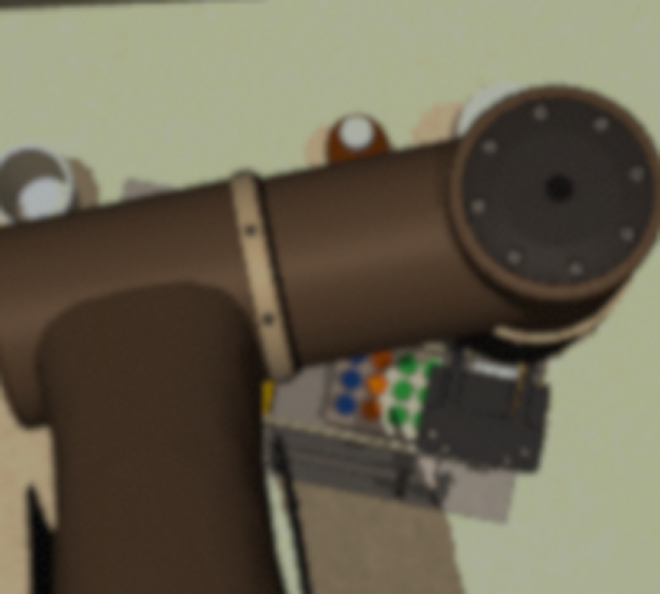

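The scene view shows the pedal-side finger just above the rear end of the pedal at (150,240). The other finger is over the channel behind the green caps at about (205,170), and nothing is touching yet. Next is a stepwise press with force readings.

```bash
python3 - <<'E'
from rig import robot
from h import *
for z in (.122,.11,.095,.0815):
    robot.servo_line(toW((-.148,-.046,z)),ori=RT,speed=.06)
    print(z,robot.read_t(),toC(robot.read_position()).round(4),robot.read_force().round(2),robot.read_ft_torque().round(2))
snap(robot,"b")
n="scene";c=cam(robot.camera_info(n)); im=np.load(n+"_b_i.npy"); d=np.load(n+"_b_d.npy")
Q=toC(cloud(c,d)); H,S,V=cv2.split(cv2.cvtColor(im,cv2.COLOR_RGB2HSV))
m=(H>100)&(H<130)&(S>130)&(Q[...,1]<-.05)&(Q[...,1]>-.13)&(abs(Q[...,0])<.05)
q=Q[m]; A=np.c_[q,np.ones(len(q))]
f=np.linalg.lstsq(np.c_[q[:,1],np.ones(len(q))],q[:,2],rcond=None)[0]; print("pedal tilt",-f[0],"z at -.0875",f@[-.0875,1],len(q))
y=(H>20)&(H<34)&(S>120)&(abs(Q[...,0])<.015)&(abs(Q[...,1])<.034); print("yellow px",y.sum())
q,b=rackpos(c,im,d); print(np.percentile(q,[1,99],axis=0).round(4)[:,:2])
E
```

```text
0.122 4.25 [-0.1482 -0.0456  0.1215] [ 0.44 -0.15  1.24] [ 0.03  0.05 -0.01]
0.11 4.6 [-0.1479 -0.046   0.1097] [0.9  1.16 2.56] [0.3  0.05 0.05]
0.095 5.0 [-0.148  -0.046   0.0949] [ 0.58 -0.01  3.89] [ 0.25 -0.38  0.02]
0.0815 5.375 [-0.1479 -0.0463  0.0818] [ 2.39 -0.42  4.17] [ 0.01 -0.87  0.04]
pedal tilt -0.003950094571190517 z at -.0875 0.08048105055726472 892
yellow px 58
[[-0.4031 -0.0242]
 [-0.0538  0.5205]]
```

View pics/scene_b.png

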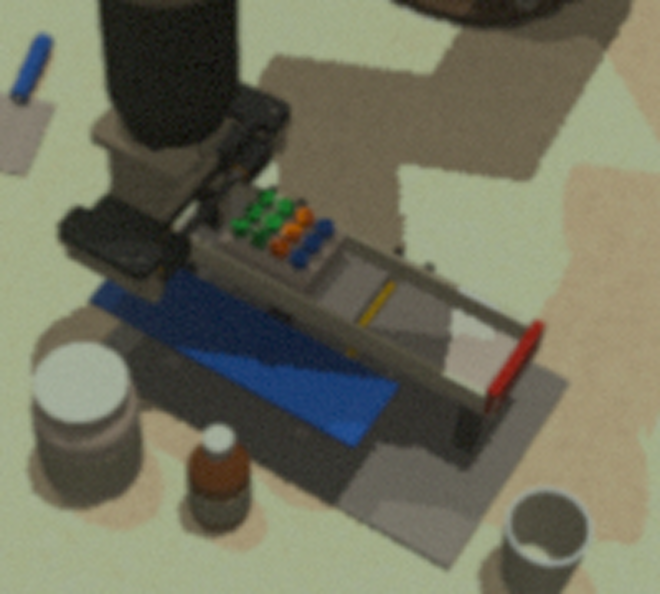

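The pedal is level (≈0.24 rad, 80.5 mm high), so the blade is below the floor. The upward force is 4 N. Next is the push, in monitored segments at constant height.

```bash
python3 - <<'E'
from rig import robot
from h import *
def st():
    F=robot.read_force(); print(round(robot.read_t(),2),toC(robot.read_position()).round(4),"F chute",(F@Rc).round(2))
for x,s in ((-.128,.03),(-.11,.04),(-.085,.05)):
    robot.servo_line(toW((x,-.046,.0815)),ori=RT,speed=s); st()
snap(robot,"c")
E
```

```text
6.29 [-0.1277 -0.0455  0.0812] F chute [-0.78  2.58  4.58]
6.89 [-0.1092 -0.0464  0.0816] F chute [ 1.05 -0.56  3.76]
7.54 [-0.0847 -0.046   0.0815] F chute [-1.39  1.16  4.58]
```

View pics/scene_c.png

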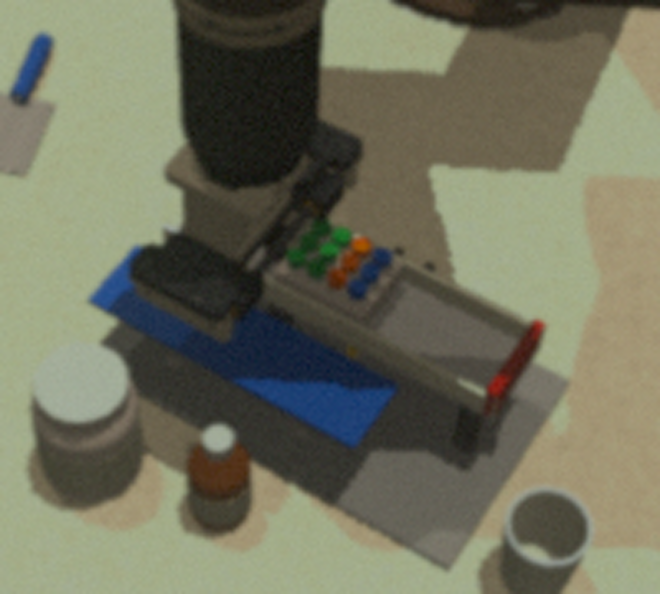

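View pics/top_c.png

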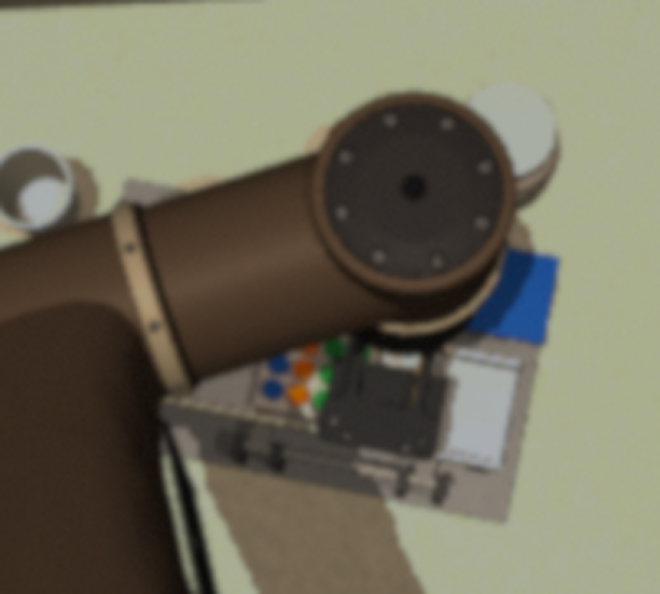

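The rack is moving straight and its front is now over the gate line, at about (375,300) in the scene crop. The pedal is still level, so I'll continue to just short of the end stop.

```bash
python3 - <<'E'
from rig import robot
from h import *
def st():
    F=robot.read_force(); f=F@Rc; print(round(robot.read_t(),2),toC(robot.read_position()).round(4),"F chute",f.round(2)); return f
for x,s in ((-.05,.05),(-.015,.05),(.012,.05)):
    robot.servo_line(toW((x,-.046,.0815)),ori=RT,speed=s); f=st()
    if f[0]<-8: break
else:
    x=.012
    while x<.031:
        x+=.003; robot.servo_line(toW((x,-.046,.0815)),ori=RT,speed=.02); robot.dwell(.1); f=np.mean([robot.read_force()@Rc for _ in range(4)],0); print(round(x,4),toC(robot.read_position()).round(4),f.round(2))
        if f[0]<-7: break
snap(robot,"d")
n="scene";c=cam(robot.camera_info(n)); im=np.load(n+"_d_i.npy"); d=np.load(n+"_d_d.npy")
q,b=rackpos(c,im,d); print(np.percentile(b,[1,50,99],axis=0).round(4))
E
```

```text
8.49 [-0.0495 -0.046   0.0815] F chute [0.19 0.77 2.79]
9.34 [-0.0144 -0.0461  0.0815] F chute [0.14 2.28 4.04]
10.03 [ 0.0125 -0.0461  0.0815] F chute [-0.55  0.36  3.49]
0.015 [ 0.0149 -0.0459  0.0815] [-3.52  0.18  4.58]
0.018 [ 0.018  -0.0459  0.0814] [-2.84  0.31  2.94]
0.021 [ 0.0211 -0.046   0.0815] [-2.26  0.21  4.2 ]
0.024 [ 0.0233 -0.0459  0.0815] [-6.61 -0.11  5.14]
0.027 [ 0.0236 -0.0458  0.0815] [-18.07  -4.08   5.95]
[[-0.0066 -0.0326  0.1006]
 [ 0.072  -0.0099  0.4958]
 [ 0.1114  0.0305  0.5238]]
```

View pics/scene_d.png

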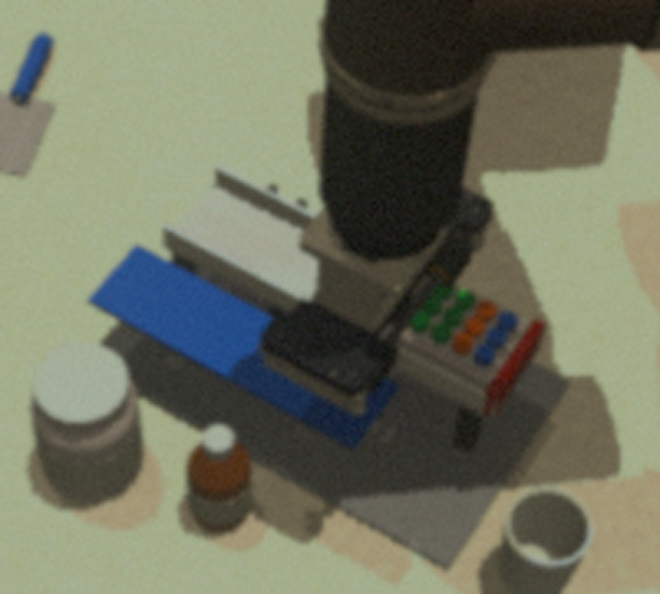

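The push force rose to 18 N with the TCP at x = 23.6 mm (25.5 mm expected, within calibration). The blue-cap end sits against the red stop at (510,360). I'll back off 2 mm, lift clear and check.

```bash
python3 - <<'E'
from rig import robot
from h import *
robot.servo_line(toW((.0215,-.046,.0815)),ori=RT,speed=.02); print((robot.read_force()@Rc).round(2))
robot.servo_line(toW((.0215,-.046,.135)),ori=RT,speed=.06); print((robot.read_force()@Rc).round(2))
robot.servo_line(toW((.0215,-.046,.24)),ori=RT,speed=.15)
q=np.array(robot.read_qpos()); q[0]=-45; robot.movej(q)
robot.dwell(.3); print(robot.read_t(),robot.read_position(),robot.read_force())
snap(robot,"e")
for n in ("top","scene"):
    c=cam(robot.camera_info(n)); im=np.load(n+"_e_i.npy"); d=np.load(n+"_e_d.npy")
    q,b=rackpos(c,im,d); print(n,"caps",np.percentile(q,[1,99],axis=0).round(4)[:,:2],"block",np.percentile(b,[1,99],axis=0).round(4))
    Q=toC(cloud(c,d)); H,S,V=cv2.split(cv2.cvtColor(im,cv2.COLOR_RGB2HSV))
    m=(H>100)&(H<130)&(S>130)&(Q[...,1]<-.04)&(Q[...,1]>-.13)&(abs(Q[...,0]+.06)<.1)&(Q[...,2]>.06)
    p=Q[m]; print("pedal z",np.median(p[:,2]), "slope",np.polyfit(p[:,1],p[:,2],1)[0])
    y=(H>20)&(H<34)&(S>130)&(V>80)&(abs(Q[...,0])<.015)&(abs(Q[...,1])<.034); print("yellow",y.sum(),np.percentile(Q[y],[5,95],axis=0).round(4))
E
```

```text
[ 0.21 -0.35  4.65]
[ 0.45  1.2  -0.15]
17.1583 [ 0.2442937  -0.51474765  0.23887675] [ 0.25330962 -0.1130133  -0.05078225]
top caps [[ 0.0431 -0.0237]
 [ 0.1065  0.0219]] block [[ 0.0356 -0.0302  0.1002]
 [ 0.1102  0.0301  0.1224]]
pedal z 0.11758436998829311 slope -0.2425186505090565
yellow 71 [[-0.0029 -0.0253  0.0784]
 [ 0.0026  0.0262  0.0927]]
scene caps [[ 0.0429 -0.0274]
 [ 0.1066  0.0222]] block [[ 0.0391 -0.0317  0.1002]
 [ 0.1109  0.0255  0.1182]]
pedal z 0.11640012014099674 slope -0.24101026317739524
yellow 54 [[-0.0025 -0.0231  0.0749]
 [ 0.0026  0.0291  0.0888]]
```

View pics/scene_e.png

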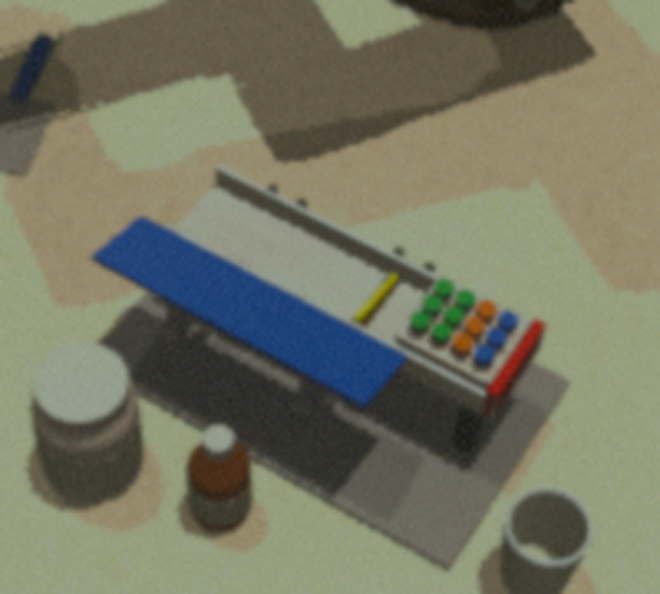

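View pics/top_e.png

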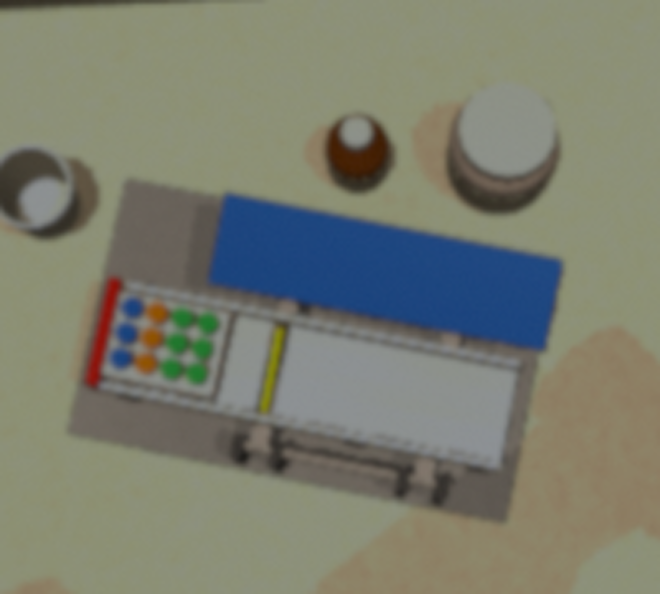

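The rack is against the red stop (caps centre x = 74.8 mm, home is 75 mm). The blade is up at x ≈ 0, the pedal slope is back to 0.24, and the jar, bottle and beaker are where they were.

```bash
python3 -c "
from rig import robot
robot.job_done(); print(robot.read_t())"
```

```text
the job is handed in; nothing more can be done
the job is handed in; nothing more can be done
```

The rack is home against the red end stop, the gate has sprung shut behind it, and I handed the job in at about 17 s of the 38 s allowed. I held the pedal level (about 0.24 rad, 4–5 N) with one fingertip and pushed the rack through with the other. At the stop the push force rose to 18 N. I then backed off 2 mm, lifted clear and swung the arm away.

**Last checks:**
- **Rack:** its centre measured chute x ≈ 74.8 mm in both cameras, against 75 mm for home.
- **Gate:** the pedal is back at its shut height (116–118 mm) and tilt (0.24 rad), and the yellow blade is standing up again.
- **Other things:** the wipes tub, bottle and beaker look unmoved in the final pictures. I did not measure them again. I did not check the brush, tray, jar or spatula afterwards; the arm stayed well above the counter on its way out.

**Disagreement:** the tool stopped at x = 23.6 mm where I expected 25.5 mm, which is within the 2 mm calibration error. No check failed.

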